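# Lay out the decorating station round the timer and the cutter

### The job

Lay out the decorating station on the wooden board, left and right as the robot sees them along the board's rows: stand the white squeeze bottle in the well just left of the kitchen timer, the spice jar in the well just right of the timer, and the wooden tamper in the well just right of the ring cutter, and stand the piping nozzle inside the ring cutter, near its middle. Everything stands upright on the bottom of its well, the well left of the cutter stays empty, and the scraper, the thermometer and the marker pen are left where they lie.

Things in the scene. Friction and masses are not known exactly. Their poses are not given: they have to be found in the camera images.
- board: Fixed wooden board, 205 (x) x 310 (y) x 18 mm, with six round flat wells 6 mm deep (floors 12 mm above the table): two rows 95 mm apart (x = -47.5 near, +47.5 far) of three wells 100 mm apart (y = +100 left, 0 middle, -100 right). Outer wells are 60 mm wide, the two middle ones 78 mm. Origin: centre of the underside; x away from the robot, y to its left, z up; its yaw varies by up to 0.3 rad.
- timer: White and orange round wind-up kitchen timer, 68 mm across, 54 mm high, fixed in one of the two middle wells (near or far varies). Origin: centre of its underside, on the well floor; axes parallel to the board's, so the well to its left is centred at y = +100 mm and the one to its right at y = -100 mm.
- cutter: Round open steel ring cutter, 74 mm outer and about 66 mm clear inner diameter, 30 mm high, fixed in the other middle well. Origin: centre of its underside, on the well floor; axes parallel to the board's; the well to its right is centred at y = -100 mm.
- squeeze_bottle: White plastic squeeze bottle with a grey cone tip, standing: body 48 mm across and straight up to 72 mm, tip at 106 mm. Origin: centre of the underside, z up; round.
- spice_jar: Spice jar with a black lid, standing: 41 mm across, 105 mm high. Origin: centre of the underside, z up; round.
- tamper: Pale turned-wood pastry tamper, standing on its wide foot: foot 44 mm across up to 26 mm, straight 22 mm wide shaft from 36 to 74 mm, 30 mm knob on top, 96 mm high. Origin: centre of the underside, z up; round.
- nozzle: Small steel piping nozzle, standing: a cone 27 mm across at the foot, narrowing evenly to about 12 mm at its tip, 50 mm high. Gripped in its top 19 mm, the fingers stay above the 30 mm high cutter. Origin: centre of the underside, z up; round.
- scraper: Bystander: bench scraper, steel blade and black handle, 96 x 152 x 25 mm, lying. Origin: centre of the underside, long side along its y.
- thermometer: Bystander: white probe thermometer, 22 x 193 x 19 mm, lying. Origin: centre of the underside, long along its y.
- marker_pen: Bystander: black and white marker pen, 17 x 135 x 16 mm, lying. Origin: centre of the underside, long along its y.
Not all that is in view belongs to the job. Leave any black look-alike of the nozzle alone. Several things have the shape of the spice_jar; the one meant has the colours described above.

How it is judged (in metres and radians):
At the end, for the whole second after the job is handed in: Bottle in the well left of the timer, jar in the well right of it, tamper in the well right of the cutter (each within 12 mm of the well centre in x and y), nozzle in the cutter within 15 mm of its centre; all within 4 mm of the well floor, within 0.1 rad of upright, at rest (x of squeeze_bottle in the frame of timer between -0.012 and 0.012 m and y of squeeze_bottle in the frame of timer between 0.088 and 0.112 m and z of squeeze_bottle in the frame of timer between -0.004 and 0.004 m and angle between each of squeeze_bottle, spice_jar, tamper, nozzle's own z axis and vertical below 0.1 rad and linear speed of each of squeeze_bottle, spice_jar, tamper, nozzle below 0.02 m/s and x of spice_jar in the frame of timer between -0.012 and 0.012 m and y of spice_jar in the frame of timer between -0.112 and -0.088 m and z of spice_jar in the frame of timer between -0.004 and 0.004 m and x of tamper in the frame of cutter between -0.012 and 0.012 m and y of tamper in the frame of cutter between -0.112 and -0.088 m and z of tamper in the frame of cutter between -0.004 and 0.004 m and x of nozzle in the frame of cutter between -0.015 and 0.015 m and y of nozzle in the frame of cutter between -0.015 and 0.015 m and z of nozzle in the frame of cutter between -0.004 and 0.004 m); the robot touches nothing.
It fails at once if the bench scraper is moved by more than 25 mm (distance of scraper from where it was at the start of the episode above 0.025 m).
It fails at once if the probe thermometer is moved by more than 25 mm (distance of thermometer from where it was at the start of the episode above 0.025 m).
It fails at once if the marker pen is moved by more than 25 mm (distance of marker_pen from where it was at the start of the episode above 0.025 m).
It also fails if it takes over 102 s, if anything falls off the work surface, if the arm or the gripper's body presses on something with over 40 N, if the wrist force passes 120 N, or if a joint passes its speed limit or range.

### The arm

A 6-joint arm with a two-finger parallel gripper is mounted at the origin on a cart in front of the work surface, level with it; the furniture and walls round the work are solid. World frame = base frame: x ahead of the robot, y to its left, z up, the work surface at z = 0. Lengths are in mm, angles in rad, forces in N, time in s.
With the tool pointing down it reaches from about 375 to 750 mm from the base axis. Payload 9 kg.
Tool frame: the origin (TCP) lies on the mounting face of the last link; the fingertips stand 173 mm ahead of it and the grasp point (between the pads) lies 155 mm ahead of it; z points along the fingers, y is the line along which they close (so a half turn about z gives the same grasp; the last joint's range is limited). The gripper opens to 85 mm and grips with 20 to 120 N. Pads are 22 mm wide; open, the fingers measure 114 mm over their backs; the gripper's body (76 mm by 85 mm) begins 54 mm behind the grasp point. The pads swing forward as they close: fully open they stand 13 mm farther back than shut.
Start: joints at [1.093, 0.104, 0.097, 1.564, 0, 1.353], TCP at [154.128, 579.881, 404.731] pointing down, gripper open.
Joint ranges: [-2.99, 2.99], [-0.84, 1.86], [-1.1, 1.16], [-1.84, 2.11], [-1.51, 1.56], [-3.14, 3.14]. Speed limits (rad/s): [2.22, 2.22, 2.57, 3.14, 3.14, 3.14].

### API

Orientations are given as a unit quaternion [x, y, z, w].
In Python, from workcell import sense, snapshot, camera_params, finish_job, silhouettes gives the robot as it stands.
- The arm moves only by the shell command python3 -m creep 'ROWS' [FORCE]. ROWS is JSON, one flat list of numbers, 7 for each row, row after row: the shift along the tool's x, y, z in cm, then the turn, a rotation vector about the tool's x, y, z in degrees, then the finger opening in cm, from 0 to 8.54. In form: [tx, ty, tz, rx, ry, rz, jaw, tx, ty, tz, rx, ry, rz, jaw, ...]. A call has exactly 8 rows; each row shifts and turns the commanded pose from where the row before left it, along the tool's axes as they then stand; what a row does not reach is not made up. A row lasts 1/8 s, in which the tool goes at most 62.5 mm and 10.7 degrees, less where a joint would pass 70% of its speed; a pose out of reach is approached as far as the arm can. A call with a gripper value outside its range is refused whole. The fingers move at their own pace and stop on an object; FORCE is the grip in N (left out, the last holds). Time passes only in rows, so rows that do not move let the fingers close, or fill a call up. It gives the time, the measured TCP pose, the force, the opening and the grip force at its end, in the units of the state.
- sense(): the state, without advancing time (a new reading comes with each control period).
- snapshot(name): name is "side" or "top" or "wrist"; returns the picture (400x640x3 uint8, red, green, blue); there is no depth.
- camera_params(name): a dict with "mtx" (3x3 intrinsics, pixels), "xyz" and "attitude" of the camera in the world; the wrist camera has in their place "tool_from_camera" (4x4, takes a point from camera to tool coordinates, whose origin is the TCP and whose axes are the flange's). Camera axes: x right, y down, z forward; pixel columns grow to the right and rows downward; lengths in mm; the calibration is good to about 2 mm. A picture is of the moment at which its call begins: read the wrist's pose just before it. camera_params takes no time and is no camera call.
- finish_job(): hands the job in; it is judged then, once.
Trained networks look in the newest picture that a camera, given by its name, has taken for a name from the list of things; names that differ only in an ending like _2 or _b are one class to them, and where a whole thing is asked for, a point or a joint stands for the part that bears it (a point fixed in the world has none). Each returns a list of dicts, best first, with "score" (0 to 1); they miss things now and then, are a little off and sometimes report something else, mostly with a low value. They report only what shows in the picture. A call takes as long as a camera call. They do not tell look-alikes from the thing itself.
- silhouettes(camera, query): "pixels" (400x640 bool, what is visible of it) and "rect" ([left, top, right, bottom] in pixels, round what is visible of it).
The state is a dict: "t": time; "joints": joint angles; "joint_vel": joint speeds; "effort": joint torques, N m; "tool_pos": TCP position; "tcp_rot": TCP orientation; "ft_force": force on the tool from outside, world axes, zero at the start; "ft_torque": the same for the moment, N m; "finger_gap": finger opening in mm; "grasp_force": force on a finger pad.
Only numpy, scipy, OpenCV 4.12 (cv2) and the standard library are available. Lean on these libraries where they do the work, as an engineer would, in place of code of your own. Each camera call takes 0.05 s, during which the arm holds its last target. There are 200 camera calls.

## Working session

There is one attempt and no reset: what is moved stays moved. The work goes in short steps, Python scripts to look and compute and a shell command to move; the robot and the scene stay as the last step left them, time stands still between calls to the robot, and variables do not carry over. Pictures are saved under pics/ and viewed, at most 14 in all, crops included, and the job is handed in when it is done.

```bash
ls; mkdir -p pics; python3 - <<'E'
from workcell import *
import cv2
print(sense())
for n in ["side","top","wrist"]:
    im=snapshot(n); cv2.imwrite(f"pics/{n}0.png",im[:,:,::-1]); print(n,camera_params(n))
E
```

```text
pics
{'t': 0.0, 'joints': array([1.09328204e+00, 1.04686170e-01, 9.64428808e-02, 1.56388026e+00,
       4.00062552e-06, 1.35313748e+00]), 'joint_vel': array([ 4.77988426e-04, -6.06209045e-04, -4.71648217e-05,  2.67337590e-05,
       -9.63275241e-04,  3.13119096e-04]), 'effort': array([-8.38623764e-04, -5.56936133e+01,  5.03644609e+01,  1.70475635e-02,
       -3.76557437e-04, -1.43543332e-05]), 'tool_pos': array([154.07970216, 579.76623634, 403.91532869]), 'tcp_rot': array([ 1.29562443e-01,  9.91571043e-01, -6.23242495e-04, -2.27925736e-04]), 'ft_force': array([ 0.06108306, -0.02904943, -0.6265846 ]), 'ft_torque': array([-0.02970985, -0.00818228,  0.02667384]), 'grasp_force': 0.0, 'finger_gap': 85.69295657522592}
side {'mtx': array([[487.07245643,   0.        , 312.78578456],
       [  0.        , 487.07245643, 199.09811231],
       [  0.        ,   0.        ,   1.        ]]), 'xyz': array([ 111.81622157, -799.55855761,  717.98105267]), 'attitude': array([ 0.86340661, -0.26644492,  0.11506595, -0.41266932])}
top {'mtx': array([[363.12668034,   0.        , 316.39947589],
       [  0.        , 363.12668034, 204.73018196],
       [  0.        ,   0.        ,   1.        ]]), 'xyz': array([ 347.23280259, -127.5768831 ,  863.13266689]), 'attitude': array([-0.67347545,  0.73128033, -0.08113661,  0.07125131])}
wrist {'mtx': array([[357.67870954,   0.        , 323.43562146],
       [  0.        , 357.67870954, 196.49661287],
       [  0.        ,   0.        ,   1.        ]]), 'tool_from_camera': array([[ 9.04814732e-05, -9.51698470e-01, -3.07034222e-01,
         7.97163416e+01],
       [ 9.99999992e-01,  1.13974847e-04, -5.85870037e-05,
        -5.92913797e-02],
       [ 9.07513403e-05, -3.07034214e-01,  9.51698473e-01,
         3.09134805e+01],
       [ 0.00000000e+00,  0.00000000e+00,  0.00000000e+00,
         1.00000000e+00]])}
```

View pics/top0.png

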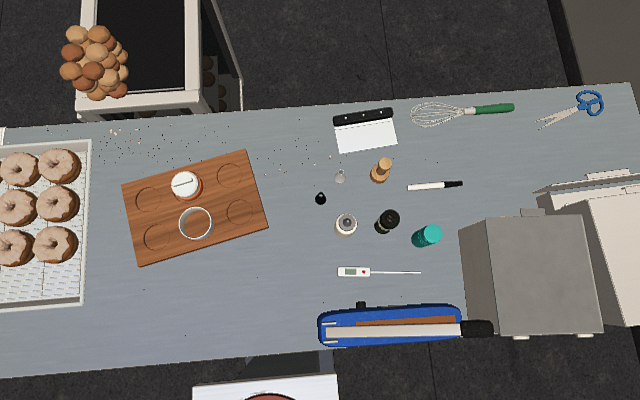

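View pics/side0.png

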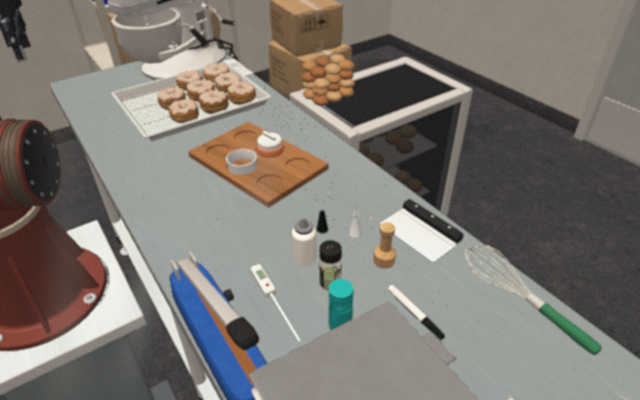

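Top view: candidates are the white bottle (346,224); jar-shaped things, black-lidded (388,222) and teal (427,236); nozzle shapes, steel (340,177) and black (320,199); tamper (381,170). I choose the black-lidded jar and the steel nozzle. Timer is in the far middle well (185,184), cutter in the near one (195,222).

```bash
cat > h.py <<'E'
import numpy as np, cv2
from workcell import *
from scipy.spatial.transform import Rotation as R
from scipy.optimize import least_squares
def cam(n):
    p=camera_params(n)
    if n=="wrist":
        s=sense(); T=np.eye(4); T[:3,:3]=R.from_quat(s["tcp_rot"]).as_matrix(); T[:3,3]=s["tool_pos"]
        T=T@p["tool_from_camera"]
    else:
        T=np.eye(4); T[:3,:3]=R.from_quat(p["attitude"]).as_matrix(); T[:3,3]=p["xyz"]
    return p["mtx"],T
def proj(c,P):
    q=(np.atleast_2d(P)-c[1][:3,3])@c[1][:3,:3]; q=q@c[0].T; return q[:,:2]/q[:,2:]
def ray(c,uv,z):
    uv=np.atleast_2d(uv); d=np.c_[uv,np.ones(len(uv))]@np.linalg.inv(c[0]).T@c[1][:3,:3].T
    o=c[1][:3,3]; return o+d*((z-o[2])/d[:,2])[:,None]
PROF={"squeeze_bottle":[(0,24),(72,24),(106,4)],"spice_jar":[(0,20.5),(105,20.5)],
"tamper":[(0,22),(26,22),(36,11),(74,11),(85,15),(96,10)],"nozzle":[(0,13.5),(50,6)],
"timer":[(0,34),(54,25)],"cutter":[(0,37),(30,37)]}
def pts(n):
    a=np.linspace(0,2*np.pi,48); return np.vstack([np.c_[r*np.cos(a),r*np.sin(a),0*a+z] for z,r in PROF[n]])
def rectp(c,n,x,y,z=0):
    q=proj(c,pts(n)+[x,y,z]); return np.r_[q.min(0),q.max(0)]
def fit(obs,n,x0,z=0):   # obs: list of (cam,rect)
    f=lambda p:np.concatenate([rectp(c,n,p[0],p[1],z)-np.array(r) for c,r in obs])
    s=least_squares(f,x0,loss="soft_l1"); return s.x,s.fun
E
cat > m.py <<'E'
from h import *
C={n:cam(n) for n in("top","side")}
I={n:snapshot(n) for n in C}
S={}
for n in list(PROF)+["board","scraper","thermometer","marker_pen"]:
    for c in C:
        r=[d for d in silhouettes(c,n) if d["score"]>.2]; S[n,c]=r
        print(n,c,[(round(float(d["score"]),2),[int(v) for v in d["rect"]],I[c][d["pixels"]].mean(0).astype(int).tolist()) for d in r])
import pickle; pickle.dump(S,open("S.pkl","wb"))
for d in S["board","top"][:1]:
    k=cv2.convexHull(np.argwhere(d["pixels"])[:,::-1].astype(np.float32))[:,0]
    w=ray(C["top"],k,18)[:,:2].astype(np.float32); print("board",cv2.minAreaRect(w))
for n in("scraper","thermometer","marker_pen"):
    for d in S[n,"top"][:1]:
        w=ray(C["top"],np.argwhere(d["pixels"])[:,::-1],8)[:,:2].astype(np.float32); print(n,cv2.boxPoints(cv2.minAreaRect(w)).astype(int).tolist())
E
python3 m.py
```

```text
squeeze_bottle top [(0.93, [333, 214, 357, 238], [156, 150, 142])]
squeeze_bottle side []
spice_jar top [(0.8, [374, 207, 404, 230], [41, 41, 34]), (0.72, [413, 227, 443, 244], [47, 137, 127])]
spice_jar side [(0.82, [319, 241, 343, 292], [83, 84, 69]), (0.78, [327, 277, 354, 327], [41, 133, 126])]
tamper top [(0.63, [371, 155, 392, 184], [167, 130, 89]), (0.55, [373, 204, 404, 233], [42, 42, 35])]
tamper side [(0.96, [374, 221, 395, 272], [164, 131, 95]), (0.24, [386, 198, 462, 261], [177, 177, 171])]
nozzle top [(0.47, [313, 196, 325, 203], [13, 13, 14]), (0.46, [334, 170, 347, 181], [159, 153, 146])]
nozzle side [(0.75, [319, 211, 328, 233], [37, 37, 38]), (0.48, [353, 217, 362, 236], [180, 174, 167])]
timer top [(0.69, [172, 171, 202, 199], [203, 187, 174])]
timer side [(0.68, [256, 131, 287, 158], [192, 161, 140])]
cutter top [(0.83, [177, 207, 213, 234], [144, 141, 135])]
cutter side [(0.59, [227, 148, 257, 178], [162, 151, 143])]
board top [(0.85, [123, 151, 269, 268], [149, 98, 63])]
board side [(0.83, [186, 122, 329, 211], [161, 112, 75])]
scraper top [(0.9, [332, 111, 397, 151], [172, 173, 171])]
scraper side [(0.75, [387, 199, 466, 262], [178, 177, 172])]
thermometer top [(0.79, [342, 263, 394, 275], [205, 205, 194])]
thermometer side [(0.82, [249, 265, 301, 338], [206, 205, 193])]
marker_pen top [(0.69, [408, 179, 461, 189], [154, 152, 146])]
marker_pen side [(0.81, [388, 286, 445, 341], [154, 151, 143])]
board ((554.001953125, 144.46730041503906), (210.7881317138672, 312.97027587890625), 12.622735023498535)
scraper [[658, -211], [668, -365], [776, -359], [767, -205]]
thermometer [[351, -308], [372, -310], [382, -185], [361, -183]]
marker_pen [[549, -369], [549, -505], [570, -505], [569, -369]]
```

```bash
cat > f.py <<'E'
from h import *
import pickle; S=pickle.load(open("S.pkl","rb")); C={n:cam(n) for n in("top","side")}
pick={"spice_jar":(0,0),"tamper":(0,0),"nozzle":(1,1),"timer":(0,0),"cutter":(0,0),"squeeze_bottle":(0,None)}
for n,(a,b) in pick.items():
    z=12 if n in("timer","cutter") else 0
    o=[(C["top"],S[n,"top"][a]["rect"])]
    if b is not None:o.append((C["side"],S[n,"side"][b]["rect"]))
    r=S[n,"top"][a]["rect"]; x0=ray(C["top"],[(r[0]+r[2])/2,(r[1]+r[3])/2],z+30)[0,:2]
    for oo in([o]+[[q] for q in o] if len(o)>1 else [o]):
        x,f=fit(oo,n,x0,z); print(n,x.round(1),f.round(1))
for n in("spice_jar","nozzle"):
    o=[(C["top"],S[n,"top"][1-pick[n][0]]["rect"]),(C["side"],S[n,"side"][1-pick[n][1]]["rect"])]
    x,f=fit(o,n,x0); print("decoy",n,x.round(1),f.round(1))
im=cv2.imread("pics/top0.png")[145:255,300:450]
a=cv2.resize(im,(800,586),interpolation=cv2.INTER_CUBIC)
cv2.imwrite("pics/crop.png",a)
E
python3 f.py
```

```text
spice_jar [ 470.4 -302.4] [-0.1  1.9 -3.3  4.2  1.9 -2.2  1.2  2.5]
spice_jar [ 476.5 -307.7] [ 1.7 -1.1 -1.2  1.5]
spice_jar [ 469.  -299.6] [ 0.4 -2.7 -0.4  1.9]
tamper [ 596.5 -308.8] [-1.1  3.2  0.2  0.3  0.2  0.9  2.6 -3. ]
tamper [ 601.1 -310.4] [-0.7  1.2  0.6 -1.5]
tamper [ 592.1 -309.6] [-1.3  2.   1.2 -1.8]
nozzle [ 599.2 -213.9] [ 1.2 -1.7 -1.2  1.7 -2.  -2.8  1.6  2.1]
nozzle [ 598.8 -213.8] [ 1.2 -1.5 -1.2  1.8]
nozzle [ 599.8 -213.8] [-1.9 -3.   1.8  1.9]
timer [601.6 151.9] [-0.9 -0.9  2.1  1.8  2.8 -2.7 -1.8  0.5]
timer [602.7 152.9] [-1.4 -1.3  1.7  1.4]
timer [598.1 148.4] [ 2.3 -1.7 -2.3  1.6]
cutter [508.8 135.9] [ 0.7 -1.2 -0.1  5.7 -0.4 -0.   0.2 -3.4]
cutter [514.  136.5] [ 0.4 -3.4 -0.4  3.5]
cutter [505.2 128.6] [-0.4  1.8  0.4 -1.4]
squeeze_bottle [ 471.3 -208.1] [ 0.6 -0.7 -0.6  0.8]
decoy spice_jar [ 429.5 -383.4] [-3.  -2.8 -0.7  4.3  1.4  0.3 -0.4  8.4]
decoy nozzle [ 546.8 -157.8] [ 0.8 -3.4  0.7  2.1 -3.6 -1.9  0.4 -0.5]
```

View pics/crop.png

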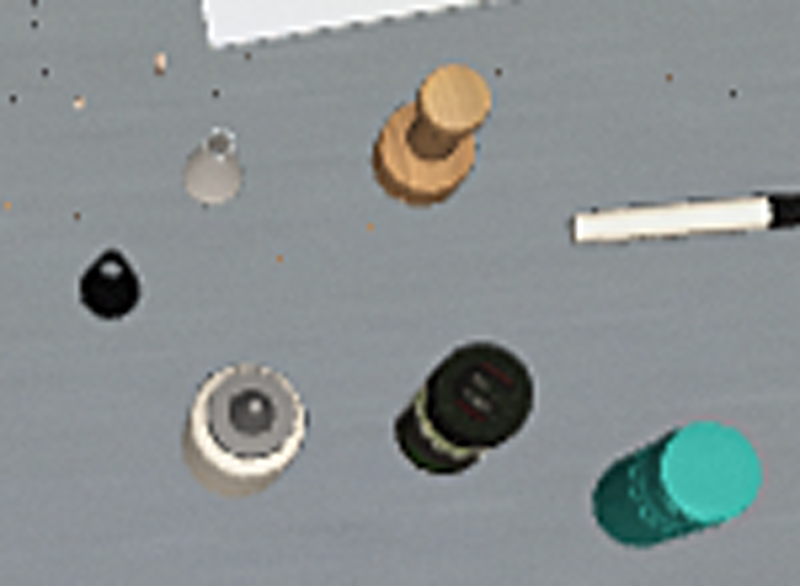

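The crop shows the clear choice: steel nozzle at top (340,177), black-lidded jar (388,222); black nozzle (320,199) and teal jar (427,236) are decoys. Next I go over the board with the tool aligned to it, for a closer look.

```bash
python3 -m creep '[0,0,0,0,0,-9.2,8,0,0,0,0,0,-9.2,8,0,0,0,0,0,-9.1,8,-2,-3.94,0,0,0,0,8,-2,-3.94,0,0,0,0,8,-2,-3.94,0,0,0,0,8,-2,-3.94,0,0,0,0,8,-2,-3.94,0,0,0,0,8]' 30
python3 -m creep '[-2,-3.94,0,0,0,0,8,-2,-3.94,0,0,0,0,8,-2,-3.94,0,0,0,0,8,-2,-3.94,0,0,0,0,8,-2,-3.94,0,0,0,0,8,-2,-3.94,0,0,0,0,8,-2,-3.94,0,0,0,0,8,-2,-3.94,0,0,0,0,8]'
cat > wb.py <<'E'
from h import *
import sys
c=cam("wrist"); im=snapshot("wrist"); cv2.imwrite("pics/"+sys.argv[1],im[:,:,::-1])
d=silhouettes("wrist","board")
if d:
    k=cv2.convexHull(np.argwhere(d[0]["pixels"])[:,::-1].astype(np.float32))[:,0]
    print("board",d[0]["score"],d[0]["rect"],cv2.minAreaRect(ray(c,k,18)[:,:2].astype(np.float32)))
for n in("timer","cutter"):
    for e in silhouettes("wrist",n)[:1]:
        x,f=fit([(c,e["rect"])],n,[554,144],12); print(n,e["score"],x.round(1),f.round(1))
E
python3 wb.py w1.png
```

```text
t: 2.25
tool_pos: [295.4, 408.3, 404.9]
tcp_rot: [-0.11, 0.994, 0.0, 0.0]
ft_force: [-0.1, -0.6, -0.7]
finger_gap: 79.8
grasp_force: 0.0
t: 3.25
tool_pos: [520.5, 135.6, 404.9]
tcp_rot: [-0.11, 0.994, 0.0, 0.0]
ft_force: [0.8, -0.1, 0.1]
finger_gap: 79.9
grasp_force: 0.0
board 0.66 [161.6, 90.3, 488.7, 279.6] ((550.7197875976562, 145.40882873535156), (206.02825927734375, 310.533447265625), 12.596570014953613)
timer 0.91 [596.5 156.4] [ 1.4 -0.3 -1.4  0.2]
cutter 0.64 [506.8 133.8] [-1.1 -0.1  1.1  0.2]
```

View pics/w1.png

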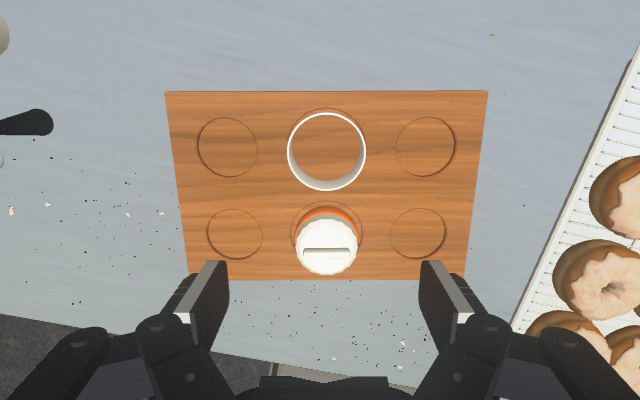

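The board fills the wrist view: corners (165,91), (488,91), (188,280), (465,280); wells at (228,147), (425,147), (235,234), (418,234); cutter at (327,152), timer at (327,240).

```bash
cat > h2.py <<'E'
from h import *
B=np.array([552,145.]); YAW=np.deg2rad(12.6)
def b2w(x,y): c,s=np.cos(YAW),np.sin(YAW); return B+[c*x-s*y,s*x+c*y]
def go(gx,gy,gz,msg=""):   # tool shift (cm) to bring grasp point to world (gx,gy,gz), tool down
    s=sense(); M=R.from_quat(s["tcp_rot"]).as_matrix()
    d=M.T@(np.array([gx,gy,gz+155])-s["tool_pos"]); print(msg,"shift cm",(d/10).round(2),"gap",s["finger_gap"])
E
python3 - <<'E'
from h2 import *
c=cam("wrist")
w=ray(c,[[228,147],[425,147],[235,234],[418,234]],18)[:,:2]; print("wells",w.round(1),"centre",w.mean(0))
k=ray(c,[[165,91],[488,91],[188,280],[465,280]],18)[:,:2]; print(k.round(1),k.mean(0))
B_=np.array([w[1]-w[0],w[3]-w[2]]); print(np.rad2deg(np.arctan2(-B_[:,0],B_[:,1])),np.linalg.norm(B_,axis=1),np.linalg.norm(w[2]-w[0]))
for a in [(47.5,100),(47.5,-100),(-47.5,-100),(-47.5,0)]: print(a,b2w(*a).round(1))
go(471.3+0,-208.1,160)
E
```

```text
wells [[523.7  40.1]
 [481.  232.4]
 [616.1  60.4]
 [573.2 253.6]] centre [548.53416026 146.61444496]
[[483.4 -25.9]
 [416.5 274.9]
 [683.7  16.7]
 [615.9 322.2]] [549.87673171 146.95226865]
[12.52614437 12.51302887] [197.02394877 197.86506741] 94.58663864608046
(47.5, 100) [576.5 253. ]
(47.5, -100) [620.2  57.8]
(-47.5, -100) [527.5  37. ]
(-47.5, 0) [505.6 134.6]
 shift cm [ 12.21 -32.57   8.95] gap 79.82298929490364
```

```bash
sed -i 's/\[552,145.\]/[551,145.7]/' h2.py
python3 -m creep '[0.9,-4.8,0,0,0,0,8,0.9,-4.8,0,0,0,0,8,0.9,-4.8,0,0,0,0,8,0.9,-4.8,0,0,0,0,8,0.9,-4.8,0,0,0,0,8,0.9,-4.8,0,0,0,0,8,0.9,-4.8,0,0,0,0,8,0.9,-4.8,0,0,0,0,8]'
cat > wo.py <<'E'
from h2 import *
import sys
c=cam("wrist"); im=snapshot("wrist"); cv2.imwrite("pics/"+sys.argv[1],im[:,:,::-1])
for n in("squeeze_bottle","spice_jar","tamper","nozzle"):
    for e in silhouettes("wrist",n):
        if e["score"]<.2: continue
        x,f=fit([(c,e["rect"])],n,[535,-255],0); print(n,round(float(e["score"]),2),np.array(e["rect"]).astype(int),im[e["pixels"]].mean(0).astype(int),x.round(1),f.round(1))
E
python3 wo.py w2.png
```

```text
t: 4.45
tool_pos: [533.4, -253.8, 405.1]
tcp_rot: [-0.111, 0.994, 0.0, 0.0]
ft_force: [0.8, 0.2, -0.2]
finger_gap: 80.3
grasp_force: 0.0
squeeze_bottle 0.86 [359  82 426 145] [168 165 156] [ 468.6 -205.5] [-0.2  2.   0.1 -1.3]
spice_jar 0.94 [137   0 237  47] [ 34 147 137] [ 448.2 -382.1] [ 0.9 -1.  -2.8 21.8]
spice_jar 0.92 [252  60 312 117] [67 70 63] [ 468.4 -299.4] [-0.3 -1.1  0.5  1.4]
nozzle 0.94 [337 208 363 245] [175 172 163] [ 594.8 -207.8] [ 1.   0.8 -1.  -0.7]
nozzle 0.72 [397 177 425 209] [55 58 57] [ 544.5 -155.4] [-1.4 -0.6  1.   0.6]
```

View pics/w2.png

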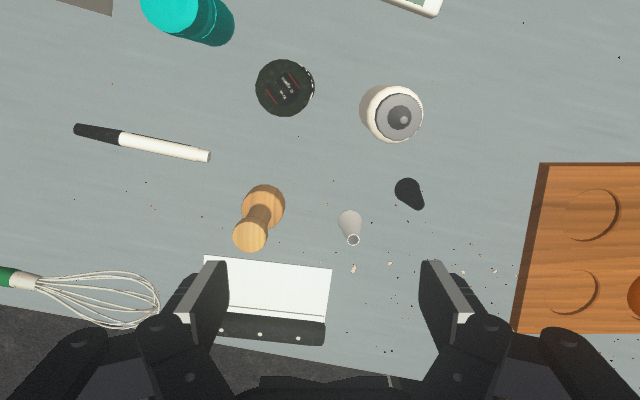

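Wrist view confirms: black-lidded jar (284,88), white bottle (392,114), tamper (260,215), steel nozzle (349,226), black decoy (409,193). Going to the bottle.

```bash
python3 - <<'E'
from h2 import *
c=cam("wrist")
print("tamper",fit([(c,[232.5,184,285,252])],"tamper",[590,-300]))
go(468.6,-205.5,58,"bottle")
E
```

```text
tamper (array([ 595.82719556, -304.16345681]), array([ 0.22592608,  0.73834422, -0.28940676, -0.59247338]))
bottle shift cm [ 5.3   5.99 19.18] gap 79.82552984154677
```

```bash
python3 -m creep '[2.65,3,2,0,0,0,8,2.65,3,2,0,0,0,8,0,0,3,0,0,0,8,0,0,3,0,0,0,8,0,0,3,0,0,0,8,0,0,3,0,0,0,8,0,0,2,0,0,0,8,0,0,1.2,0,0,0,8]'
python3 -m creep '[0,0,0,0,0,0,8,0,0,0,0,0,0,4,0,0,0,0,0,0,4,0,0,0,0,0,0,4,0,0,0,0,0,0,4,0,0,0,0,0,0,4,0,0,0,0,0,0,4,0,0,0,0,0,0,4]' 35
python3 -c "
from h2 import *
go(*b2w(47.5,100),58+14,'place');print(b2w(47.5,100))"
```

```text
t: 5.7
tool_pos: [468.5, -205.0, 211.9]
tcp_rot: [-0.111, 0.994, 0.0, -0.0]
ft_force: [0.9, 0.1, 0.5]
finger_gap: 79.9
grasp_force: 0.0
t: 6.7
tool_pos: [468.9, -207.0, 213.9]
tcp_rot: [-0.11, 0.994, -0.0, 0.001]
ft_force: [-0.0, 0.6, 6.7]
finger_gap: 46.7
grasp_force: 35.8
place shift cm [-20.46  42.62  -1.33] gap 46.719604881741844
[575.54172205 253.65348016]
```

```bash
python3 -m creep '[0,0,-3.5,0,0,0,4,0,0,-3.5,0,0,0,4,0,0,-3.5,0,0,0,4,-2.27,4.74,0,0,0,0,4,-2.27,4.74,0,0,0,0,4,-2.27,4.74,0,0,0,0,4,-2.27,4.74,0,0,0,0,4,-2.27,4.74,0,0,0,0,4]'
python3 -m creep '[-2.27,4.74,0,0,0,0,4,-2.27,4.74,0,0,0,0,4,-2.27,4.74,0,0,0,0,4,-2.27,4.74,0,0,0,0,4,0,0,2.5,0,0,0,4,0,0,2.5,0,0,0,4,0,0,1,0,0,0,4,0,0,0,0,0,0,4]'
python3 wb.py w3.png
python3 -c "
from h2 import *
go(*b2w(47.5,100),58+14,'place')"
```

```text
t: 7.7
tool_pos: [527.6, 51.1, 317.9]
tcp_rot: [-0.11, 0.994, -0.0, 0.0]
ft_force: [0.5, -0.3, -1.8]
finger_gap: 46.8
grasp_force: 36.9
t: 8.7
tool_pos: [574.5, 254.0, 257.4]
tcp_rot: [-0.11, 0.994, -0.0, -0.001]
ft_force: [-0.7, 1.4, -0.9]
finger_gap: 46.8
grasp_force: 36.9
board 0.64 [0.0, 0.0, 426.3, 294.8] ((560.9319458007812, 168.03379821777344), (176.10189819335938, 271.22540283203125), 12.607141494750977)
timer 0.82 [595.7 160.9] [-1.2 -2.1  8.7  6. ]
cutter 0.65 [520.6 133.8] [-0.3 -1.1  0.3 28.8]
place shift cm [-0.02 -0.06  3.21] gap 46.39123659095679
```

View pics/w3.png

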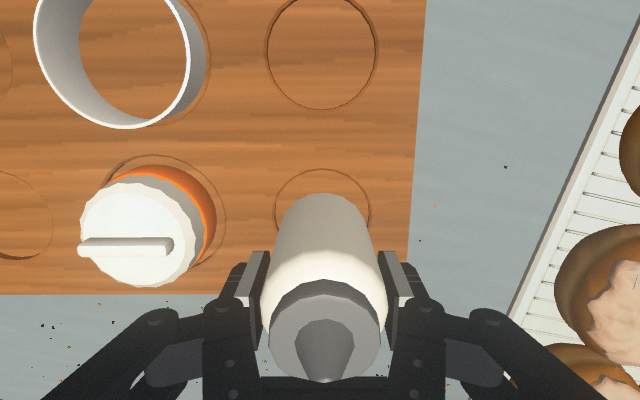

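Held bottle at (322,290) over its well (rim 274–370, top row 169). I check its alignment using the board corner near (409,295) and the neighbouring well (321,53).

```bash
python3 - <<'E'
from h2 import *
c=cam("wrist"); 
P=lambda u,v,z=18:ray(c,[u,v],z)[0,:2]
k=P(409,295); a=b2w(-55,-55)-B
print("corner",k,"well from corner",k+a,"model",b2w(47.5,100))
l,r=P(267,52),P(376,52); print("nearleft centre",(l+r)/2,np.linalg.norm(l-r)," y from rims vs model",b2w(-47.5,100))
l,r=P(274,205),P(370,205); print("target rims mid",(l+r)/2,np.linalg.norm(l-r)); print("top rim",P(322,169), "model", b2w(47.5-30,100))
e=silhouettes("wrist","squeeze_bottle")
s=sense(); zb=s["tool_pos"][2]-155-58+0
for d in e[:1]: print(d["rect"],fit([(c,d["rect"])],"squeeze_bottle",[575,253],zb))
q=proj(c,pts("squeeze_bottle")[:48]+[575.5,253.6,zb]);print(q.min(0),q.max(0))
E
```

```text
corner [619.91105195 324.07085687] well from corner [578.23350832 258.39755668] model [575.54172205 253.65348016]
nearleft centre [483.32209628 232.98818872] 59.490001031625745  y from rims vs model [482.82962967 232.92987223]
target rims mid [569.63971549 252.45555169] 59.73391542941038
top rim [547.20857785 247.46731909] model [546.26421919 247.10918292]
[260.7, 190.9, 388.6, 386.7] (array([570.68177466, 253.99887893]), array([-3.14654295, -8.79597198,  3.24920017,  1.07255434]))
[278.18415728 190.45749017] [364.93090035 270.40412109]
```

Model agrees within about 1 mm, and so does the bottle. Lowering and releasing.

```bash
python3 -m creep '[0,0,1,0,0,0,4,0,0,1,0,0,0,4,0,0,0.7,0,0,0,4,0,0,0.3,0,0,0,4,0,0,0.1,0,0,0,4,0,0,0,0,0,0,4,0,0,0,0,0,0,5.2,0,0,0,0,0,0,6]'
python3 -m creep '[0,0,0,0,0,0,6.5,0,0,0,0,0,0,6.5,0,0,-2,0,0,0,7,0,0,-3,0,0,0,7,0,0,-4,0,0,0,7,0,0,-4,0,0,0,7,0,0,-4,0,0,0,7,0,0,0,0,0,0,7]'
python3 wb.py w4.png; python3 - <<'E'
from h2 import *
c=cam("wrist")
for d in silhouettes("wrist","squeeze_bottle")[:1]: print(d["rect"],fit([(c,d["rect"])],"squeeze_bottle",[575,253],12),b2w(47.5,100))
go(468.4,-299.4,180,'jar')
E
```

```text
t: 9.95
tool_pos: [574.9, 254.3, 227.1]
tcp_rot: [-0.11, 0.994, 0.0, 0.0]
ft_force: [-0.6, -0.1, 0.1]
finger_gap: 59.8
grasp_force: 0.0
t: 10.95
tool_pos: [575.2, 254.4, 402.4]
tcp_rot: [-0.11, 0.994, 0.0, 0.004]
ft_force: [0.5, -0.5, -0.2]
finger_gap: 70.0
grasp_force: 0.0
board 0.8 [31.7, 0.0, 386.0, 212.2] ((554.01611328125, 145.99806213378906), (200.34588623046875, 310.4920654296875), 12.626401901245117)
timer 0.63 [598.9 157.9] [-0.8  2.5  1.  -1.6]
cutter 0.72 [504.4 134.4] [-0.5  1.7  0.6 -4.1]
[295.9, 132.6, 353.6, 208.8] (array([570.20316636, 254.82543295]), array([-0.64944536,  4.1877762 ,  0.64726652, -1.59007054])) [575.54172205 253.65348016]
jar shift cm [ 22.43 -51.71   6.1 ] gap 70.05861964213037
```

View pics/w4.png

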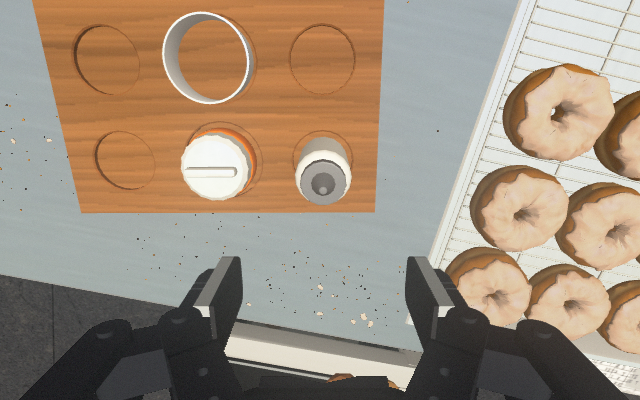

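The bottle stands inside its well at (323,170). Next: the jar.

```bash
python3 -m creep '[1.87,-4.31,0,0,0,0,7,1.87,-4.31,0,0,0,0,7,1.87,-4.31,0,0,0,0,7,1.87,-4.31,0,0,0,0,7,1.87,-4.31,0,0,0,0,7,1.87,-4.31,0,0,0,0,7,1.87,-4.31,0,0,0,0,7,1.87,-4.31,0,0,0,0,7]'
python3 -m creep '[1.87,-4.31,0,0,0,0,7,1.87,-4.31,0,0,0,0,7,1.87,-4.31,0,0,0,0,7,1.87,-4.31,0,0,0,0,7,0,0,2,0,0,0,7,0,0,2,0,0,0,7,0,0,1,0,0,0,7,0,0,0,0,0,0,7]'
python3 wo.py w5.png; python3 -c "
from h2 import *
go(468.4,-299.4,65,'jar')"
```

```text
t: 12.2
tool_pos: [503.3, -116.2, 395.7]
tcp_rot: [-0.11, 0.994, 0.0, -0.001]
ft_force: [0.3, 0.3, 0.5]
finger_gap: 70.1
grasp_force: 0.0
t: 13.2
tool_pos: [468.6, -298.7, 345.7]
tcp_rot: [-0.11, 0.994, 0.001, -0.001]
ft_force: [-0.4, 0.6, 0.7]
finger_gap: 69.6
grasp_force: 0.0
spice_jar 0.72 [156  82 260 155] [ 43 180 167] [ 428.1 -384.1] [ 0.5 -0.1 -0.8 -0. ]
spice_jar 0.69 [290 153 356 241] [77 80 70] [ 466.9 -298.4] [ 0.  -3.8 -0.   1.2]
tamper 0.6 [258 273 308 372] [180 145  99] [ 595.8 -306.4] [-0.2 -1.5  0.3  1. ]
nozzle 0.71 [440 267 467 300] [56 59 58] [ 536.8 -160.9] [-10.8 -11.4   1.7   3.1]
nozzle 0.7 [369 296 393 348] [179 176 166] [ 594.6 -209.7] [-2.9  0.6  1.4 -0.5]
jar shift cm [ 0.06  0.02 12.75] gap 69.82276178528329
```

```bash
python3 -m creep '[0.1,0,2.5,0,0,0,7,0,0,3,0,0,0,7,0,0,3,0,0,0,7,0,0,2.5,0,0,0,7,0,0,1.6,0,0,0,7,0,0,0,0,0,0,7,0,0,0,0,0,0,3.5,0,0,0,0,0,0,3.5]' 35
python3 -m creep '[0,0,0,0,0,0,3.5,0,0,0,0,0,0,3.5,0,0,0,0,0,0,3.5,0,0,0,0,0,0,3.5,0,0,-2,0,0,0,3.5,0,0,-3,0,0,0,3.5,0,0,-3,0,0,0,3.5,0,0,-3,0,0,0,3.5]'
python3 -c "
from h2 import *
go(*b2w(47.5,-100),65+14,'place');print(b2w(47.5,-100))"
```

```text
t: 14.45
tool_pos: [468.1, -300.0, 222.0]
tcp_rot: [-0.11, 0.994, -0.001, 0.001]
ft_force: [-0.3, 0.9, 2.1]
finger_gap: 40.0
grasp_force: 35.4
t: 15.45
tool_pos: [467.6, -299.6, 332.9]
tcp_rot: [-0.11, 0.994, -0.0, 0.0]
ft_force: [-0.7, -0.4, -1.9]
finger_gap: 39.8
grasp_force: 35.5
place shift cm [-22.61  31.64   9.88] gap 39.75991371060337
[619.17037033  58.47012777]
```

```bash
python3 -m creep '[-2.83,3.96,0,0,0,0,3.5,-2.83,3.96,0,0,0,0,3.5,-2.83,3.96,0,0,0,0,3.5,-2.83,3.96,0,0,0,0,3.5,-2.83,3.96,0,0,0,0,3.5,-2.83,3.96,0,0,0,0,3.5,-2.83,3.96,0,0,0,0,3.5,-2.83,3.96,0,0,0,0,3.5]'
python3 -m creep '[0,0,2,0,0,0,3.5,0,0,2,0,0,0,3.5,0,0,2,0,0,0,3.5,0,0,1,0,0,0,3.5,0,0,0,0,0,0,3.5,0,0,0,0,0,0,3.5,0,0,0,0,0,0,3.5,0,0,0,0,0,0,3.5]'
python3 wb.py w6.png
python3 -c "
from h2 import *
go(*b2w(47.5,-100),65+13,'place')"
```

```text
t: 16.45
tool_pos: [619.9, 60.5, 332.1]
tcp_rot: [-0.11, 0.994, -0.0, 0.001]
ft_force: [0.2, -0.5, -1.6]
finger_gap: 40.2
grasp_force: 35.7
t: 17.45
tool_pos: [619.7, 58.9, 261.3]
tcp_rot: [-0.11, 0.994, -0.0, 0.0]
ft_force: [0.6, 0.1, -2.0]
finger_gap: 40.2
grasp_force: 35.7
board 0.68 [215.4, 0.0, 640.0, 289.5] ((570.2012939453125, 129.36322021484375), (174.86148071289062, 270.6183166503906), 12.6233549118042)
timer 0.62 [597.2 152.8] [-9.4 -2.1  1.2  5.3]
cutter 0.74 [519.9 141.3] [ 0.6 -1.5 -0.5 30.4]
place shift cm [ 0.04 -0.04  2.78] gap 40.16194980993001
```

View pics/w6.png

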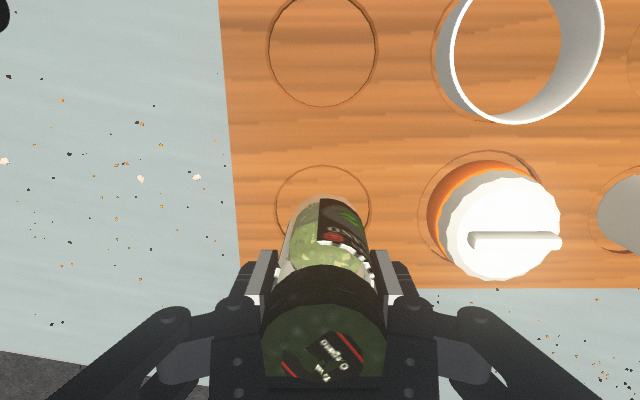

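Jar centred over its well (rim 275–370, rim top row 165). Lowering.

```bash
python3 -m creep '[0,0,1,0,0,0,3.5,0,0,1,0,0,0,3.5,0,0,0.5,0,0,0,3.5,0,0,0.2,0,0,0,3.5,0,0,0.1,0,0,0,3.5,0,0,0,0,0,0,3.5,0,0,0,0,0,0,4.6,0,0,0,0,0,0,5.4]'
python3 -m creep '[0,0,0,0,0,0,6,0,0,0,0,0,0,6,0,0,-2,0,0,0,6,0,0,-3,0,0,0,6,0,0,-4,0,0,0,6,0,0,-4,0,0,0,6,0,0,-4,0,0,0,6,0,0,0,0,0,0,6]'
python3 wb.py w7.png; python3 - <<'E'
from h2 import *
c=cam("wrist")
for d in silhouettes("wrist","spice_jar")[:1]: print(d["rect"],fit([(c,d["rect"])],"spice_jar",[575,253],12),b2w(47.5,-100))
go(595.8,-305,56,'tamper')
E
```

```text
t: 18.65
tool_pos: [619.5, 58.9, 232.6]
tcp_rot: [-0.11, 0.994, -0.0, 0.0]
ft_force: [0.5, -0.3, -0.6]
finger_gap: 53.8
grasp_force: 0.0
t: 19.65
tool_pos: [620.0, 58.9, 408.3]
tcp_rot: [-0.11, 0.994, -0.001, 0.004]
ft_force: [0.1, 0.2, 0.7]
finger_gap: 60.0
grasp_force: 0.0
board 0.83 [260.2, 0.0, 612.3, 210.6] ((553.65576171875, 146.1558074951172), (200.335205078125, 312.3806457519531), 12.60087776184082)
timer 0.71 [598.4 158.4] [-0.7  2.1  0.6 -1.5]
cutter 0.96 [504.8 134.5] [-1.   0.9  0.8 -1.1]
[299.1, 140.7, 352.9, 212.5] (array([613.93729099,  60.29891652]), array([-0.76922138, -2.17265257,  0.76715055,  1.18966643])) [619.17037033  58.47012777]
tamper shift cm [ 10.19 -35.02  19.05] gap 60.17563636521873
```

```bash
python3 -m creep '[1.27,-4.38,0,0,0,0,6,1.27,-4.38,0,0,0,0,6,1.27,-4.38,0,0,0,0,6,1.27,-4.38,0,0,0,0,6,1.27,-4.38,0,0,0,0,6,1.27,-4.38,0,0,0,0,6,1.27,-4.38,0,0,0,0,6,1.3,-4.38,0,0,0,0,6]'
python3 -m creep '[0,0,2,0,0,0,6,0,0,2,0,0,0,6,0,0,1,0,0,0,6,0,0,0,0,0,0,6,0,0,0,0,0,0,6,0,0,0,0,0,0,6,0,0,0,0,0,0,6,0,0,0,0,0,0,6]'
python3 wo.py w8.png; python3 -c "
from h2 import *
go(595.8,-305,56,'tamper')
import cv2;cv2.imwrite('pics/cmp.png',np.hstack([cv2.imread('pics/w7.png')[:250,230:630],cv2.imread('pics/w8.png')[100:350,100:500]]))"
```

```text
t: 20.9
tool_pos: [596.1, -306.6, 401.5]
tcp_rot: [-0.11, 0.994, 0.001, -0.001]
ft_force: [-0.3, -1.3, -0.1]
finger_gap: 60.0
grasp_force: 0.0
t: 21.9
tool_pos: [596.6, -305.3, 352.9]
tcp_rot: [-0.11, 0.994, -0.0, 0.0]
ft_force: [0.3, 0.2, 0.2]
finger_gap: 60.0
grasp_force: 0.0
tamper 0.67 [299 145 350 220] [198 161 111] [ 595.3 -303.9] [ 0.   1.5 -0.  -1. ]
nozzle 0.95 [411 175 446 218] [168 165 157] [ 594.8 -208.3] [-1.5  2.1  1.  -1.3]
nozzle 0.81 [483 139 529 174] [46 49 48] [ 546.9 -156.6] [-4.5 -0.3  1.5  0.3]
tamper shift cm [ 0.06  0.04 14.16] gap 60.13377509820489
```

View pics/cmp.png

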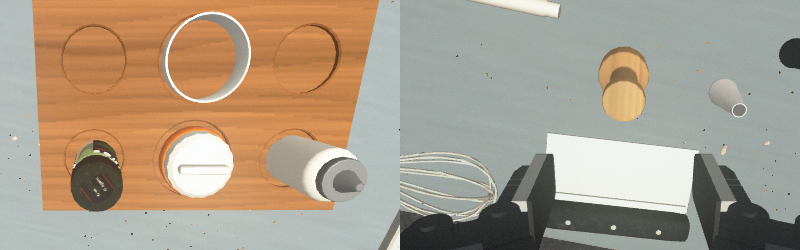

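Left: jar (crop 97,175) and bottle (315,165) stand in their wells. Right: tamper (624,85) is centred for the descent.

```bash
python3 -m creep '[0.1,0.1,3,0,0,0,6,0,0,3,0,0,0,6,0,0,3,0,0,0,6,0,0,3,0,0,0,6,0,0,2.1,0,0,0,6,0,0,0,0,0,0,6,0,0,0,0,0,0,1.6,0,0,0,0,0,0,1.6]' 35
python3 -m creep '[0,0,0,0,0,0,1.6,0,0,0,0,0,0,1.6,0,0,0,0,0,0,1.6,0,0,0,0,0,0,1.6,0,0,-2,0,0,0,1.6,0,0,-3,0,0,0,1.6,0,0,-3,0,0,0,1.6,0,0,-3,0,0,0,1.6]'
python3 -c "
from h2 import *
go(*b2w(-47.5,-100),56+12,'place');print(b2w(-47.5,-100))"
```

```text
t: 23.15
tool_pos: [595.9, -304.9, 213.4]
tcp_rot: [-0.11, 0.994, -0.001, 0.001]
ft_force: [0.0, -1.2, 5.3]
finger_gap: 25.5
grasp_force: 33.1
t: 24.15
tool_pos: [595.2, -304.4, 323.9]
tcp_rot: [-0.11, 0.994, -0.0, 0.0]
ft_force: [-0.1, 0.4, -0.1]
finger_gap: 25.1
grasp_force: 33.6
place shift cm [-0.76 34.89 10.08] gap 25.14283169834405
[526.45827795  37.74651984]
```

```bash
python3 -m creep '[-0.1,4.36,0,0,0,0,1.6,-0.1,4.36,0,0,0,0,1.6,-0.1,4.36,0,0,0,0,1.6,-0.1,4.36,0,0,0,0,1.6,-0.1,4.36,0,0,0,0,1.6,-0.1,4.36,0,0,0,0,1.6,-0.1,4.36,0,0,0,0,1.6,-0.1,4.36,0,0,0,0,1.6]'
python3 -m creep '[0,0,2,0,0,0,1.6,0,0,2,0,0,0,1.6,0,0,2,0,0,0,1.6,0,0,1,0,0,0,1.6,0,0,0,0,0,0,1.6,0,0,0,0,0,0,1.6,0,0,0,0,0,0,1.6,0,0,0,0,0,0,1.6]'
python3 wb.py w9.png
python3 -c "
from h2 import *
go(*b2w(-47.5,-100),56+12,'place')
c=cam('wrist');z=sense()['tool_pos'][2]-211
q=proj(c,pts('tamper')[:48]+[*b2w(-47.5,-100),z]);print('foot expected',z,q.min(0),q.max(0))"
```

```text
t: 25.15
tool_pos: [526.5, 39.0, 323.1]
tcp_rot: [-0.11, 0.994, -0.0, 0.001]
ft_force: [0.5, 1.0, -1.1]
finger_gap: 25.3
grasp_force: 33.8
t: 26.15
tool_pos: [527.2, 37.6, 252.2]
tcp_rot: [-0.11, 0.994, -0.0, 0.0]
ft_force: [-0.6, 0.3, -0.2]
finger_gap: 25.3
grasp_force: 33.9
board 0.84 [224.3, 122.1, 640.0, 400.0] ((550.8756713867188, 124.20124053955078), (199.47799682617188, 269.97686767578125), 12.62104606628418)
timer 0.74 [600.1 147.8] [-58.9  -1.8   1.3  56.7]
cutter 0.91 [506.1 135.5] [-0.6 -0.   0.5  0.1]
place shift cm [0.05 0.02 2.88] gap 25.396731330434527
foot expected 40.830793733282945 [282.96609845 194.64754441] [363.35435851 268.70485314]
```

View pics/w9.png

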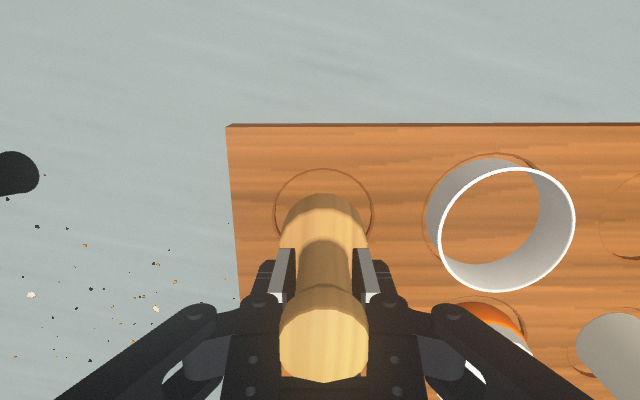

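Tamper held upright, foot at 282–367, top row 193 as expected, centred over its well (275–371). Lowering.

```bash
python3 -m creep '[0,0,1,0,0,0,1.6,0,0,1,0,0,0,1.6,0,0,0.5,0,0,0,1.6,0,0,0.2,0,0,0,1.6,0,0,0.15,0,0,0,1.6,0,0,0,0,0,0,1.6,0,0,0,0,0,0,3.2,0,0,0,0,0,0,4.5]'
python3 -m creep '[0,0,0,0,0,0,5,0,0,0,0,0,0,5,0,0,-2,0,0,0,5,0,0,-3,0,0,0,5,0,0,-4,0,0,0,5,0,0,-4,0,0,0,5,0,0,-4,0,0,0,5,0,0,0,0,0,0,5]'
python3 wb.py w10.png; python3 - <<'E'
from h2 import *
c=cam("wrist")
for d in silhouettes("wrist","tamper")[:1]: print(d["score"],d["rect"],fit([(c,d["rect"])],"tamper",[575,53],12),b2w(-47.5,-100))
go(594.8,-208.5,150,'nozzle')
E
```

```text
t: 27.35
tool_pos: [526.9, 37.7, 222.9]
tcp_rot: [-0.11, 0.994, 0.0, -0.0]
ft_force: [-0.5, 0.5, -0.4]
finger_gap: 45.0
grasp_force: 0.0
t: 28.35
tool_pos: [527.6, 37.5, 396.6]
tcp_rot: [-0.11, 0.994, -0.001, 0.003]
ft_force: [0.4, -0.5, -0.3]
finger_gap: 49.9
grasp_force: 0.0
board 0.83 [265.1, 104.1, 597.1, 294.1] ((549.9473876953125, 145.12977600097656), (206.3629913330078, 311.4842834472656), 12.762283325195312)
timer 0.16 [533.5  37.3] [-11.1  -3.6   8.    6.8]
cutter 0.56 [504.6 134.4] [-0.7  1.3  0.6 -1.3]
0.82 [297.5, 135.6, 348.6, 205.3] (array([522.58558764,  37.1109547 ]), array([ 1.77873409,  3.89024789, -1.76901194, -1.62403701])) [526.45827795  37.74651984]
nozzle shift cm [ -1.29 -25.52   8.64] gap 50.12766430731862
```

```bash
python3 -m creep '[-0.21,-4.25,0,0,0,0,4.5,-0.21,-4.25,0,0,0,0,4.5,-0.21,-4.25,0,0,0,0,4.5,-0.21,-4.25,0,0,0,0,4.5,-0.21,-4.25,0,0,0,0,4.5,-0.21,-4.25,0,0,0,0,4.5,0,0,3,0,0,0,4.5,0,0,2,0,0,0,4.5]'
python3 -m creep '[0,0,2,0,0,0,4.5,0,0,1.6,0,0,0,4.5,0,0,0,0,0,0,4.5,0,0,0,0,0,0,4.5,0,0,0,0,0,0,4.5,0,0,0,0,0,0,4.5,0,0,0,0,0,0,4.5,0,0,0,0,0,0,4.5]'
python3 wo.py w11.png; python3 -c "
from h2 import *
go(594.8,-208.5,50,'nozzle')
c=cam('wrist')
for x in (590,595,600): print(x,rectp(c,'nozzle',x,-208.5).round(1))"
```

```text
t: 29.6
tool_pos: [594.5, -208.6, 340.4]
tcp_rot: [-0.11, 0.994, 0.001, -0.001]
ft_force: [0.3, -0.5, 0.3]
finger_gap: 45.3
grasp_force: 0.0
t: 30.6
tool_pos: [595.0, -208.5, 307.3]
tcp_rot: [-0.11, 0.994, 0.0, 0.0]
ft_force: [-0.3, -1.0, 0.1]
finger_gap: 45.0
grasp_force: 0.0
squeeze_bottle 0.64 [541  99 640 344] [151 102  61] [614.9 -21.3] [-38.1 127.8   0.9  -0.9]
spice_jar 0.82 [604 261 640 321] [122 106  83] [591.7 -51.3] [-120.7  -63.9    0.9    2.1]
tamper 0.56 [632 160 640 193] [111  84  53] [528.3 -64.6] [-138.3  -45.9    0.9    2. ]
nozzle 0.9 [386 120 429 158] [55 58 57] [ 544.1 -156. ] [-0.4 -0.3  0.3  0.3]
nozzle 0.84 [304 167 339 213] [172 170 161] [ 594.3 -209.4] [ 0.5  0.6 -0.5 -0.6]
nozzle shift cm [ 1.000e-02 -0.000e+00  1.021e+01] gap 44.61654701939959
590 [307.3 162.9 341.  207.6]
595 [306.  169.  339.6 214.4]
600 [304.7 174.9 338.1 221.1]
```

View pics/w11.png

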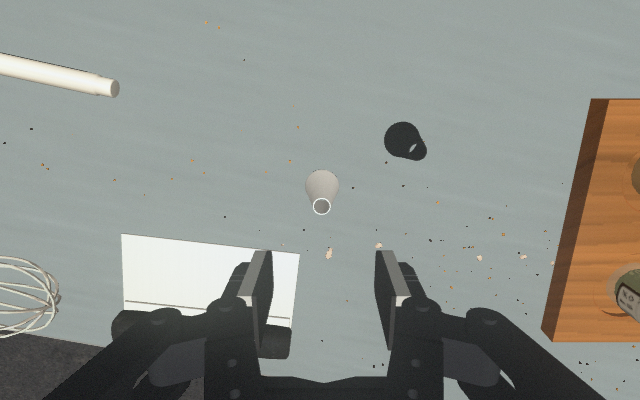

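The steel nozzle (322,192) is centred between the fingers. Descending to grip its top.

```bash
python3 -m creep '[0,0,3,0,0,0,4.5,0,0,3,0,0,0,4.5,0,0,3,0,0,0,4.5,0,0,1.3,0,0,0,4.5,0,0,0,0,0,0,4.5,0,0,0,0,0,0,2,0,0,0,0,0,0,0.6,0,0,0,0,0,0,0.6]' 30
python3 -m creep '[0,0,0,0,0,0,0.6,0,0,0,0,0,0,0.6,0,0,0,0,0,0,0.6,0,0,0,0,0,0,0.6,0,0,-1,0,0,0,0.6,0,0,-2,0,0,0,0.6,0,0,-3,0,0,0,0.6,0,0,-3,0,0,0,0.6]'
python3 -c "
from h2 import *
go(*b2w(-47.5,0),100,'place');print(b2w(-47.5,0))"; python3 wo.py w12.png | grep nozzle
```

```text
t: 31.85
tool_pos: [595.5, -208.8, 205.7]
tcp_rot: [-0.11, 0.994, -0.001, 0.001]
ft_force: [0.4, -0.7, 6.3]
finger_gap: 13.9
grasp_force: 29.4
t: 32.85
tool_pos: [594.9, -208.4, 296.5]
tcp_rot: [-0.11, 0.994, -0.0, 0.0]
ft_force: [0.3, 0.4, -0.5]
finger_gap: 14.9
grasp_force: 29.1
place shift cm [ 1.3  35.52  4.13] gap 14.875063004912993
[504.64395381 135.33819603]
nozzle 0.9 [297 209 349 302] [170 167 158] [ 653.6 -194.4] [10.5 34.  -9.2 -2.6]
nozzle 0.6 [389 122 434 162] [51 54 53] [ 544.7 -156. ] [-1.2 -0.3  0.8  0.2]
```

View pics/w12.png

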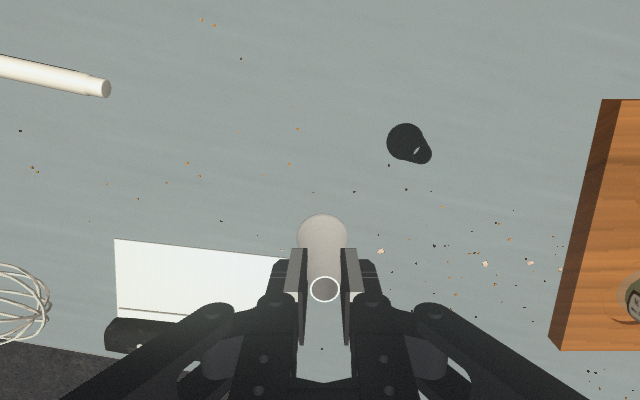

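Nozzle held upright (foot 322,240, tip 324,289). The tamper lies on the direct path, so I lift higher first.

```bash
python3 -m creep '[0,0,-3,0,0,0,0.6,0,0,-3,0,0,0,0.6,0.16,4.44,0,0,0,0,0.6,0.16,4.44,0,0,0,0,0.6,0.16,4.44,0,0,0,0,0.6,0.16,4.44,0,0,0,0,0.6,0.16,4.44,0,0,0,0,0.6,0.16,4.44,0,0,0,0,0.6]'
python3 -m creep '[0.16,4.44,0,0,0,0,0.6,0.16,4.44,0,0,0,0,0.6,0,0,3,0,0,0,0.6,0,0,3,0,0,0,0.6,0,0,2.5,0,0,0,0.6,0,0,0,0,0,0,0.6,0,0,0,0,0,0,0.6,0,0,0,0,0,0,0.6]'
python3 wb.py w13.png
python3 -c "
from h2 import *
go(*b2w(-47.5,0),49+12,'place')"
```

```text
t: 34.1
tool_pos: [526.5, 50.8, 353.1]
tcp_rot: [-0.11, 0.994, 0.0, -0.001]
ft_force: [0.8, -1.2, 0.6]
finger_gap: 14.7
grasp_force: 29.1
t: 35.1
tool_pos: [505.3, 135.3, 270.5]
tcp_rot: [-0.11, 0.994, -0.0, 0.001]
ft_force: [-0.1, -0.1, -0.6]
finger_gap: 14.3
grasp_force: 29.1
board 0.69 [67.7, 117.6, 577.1, 355.2] ((535.8652954101562, 142.01248168945312), (178.213134765625, 310.3426513671875), 12.782962799072266)
timer 0.64 [602.1 153.3] [-24.   -2.3  10.6  30.4]
cutter 0.73 [504.3 134.5] [-1.  -1.5  1.  14.2]
place shift cm [0.05 0.01 5.38] gap 14.063805241671442
```

View pics/w13.png

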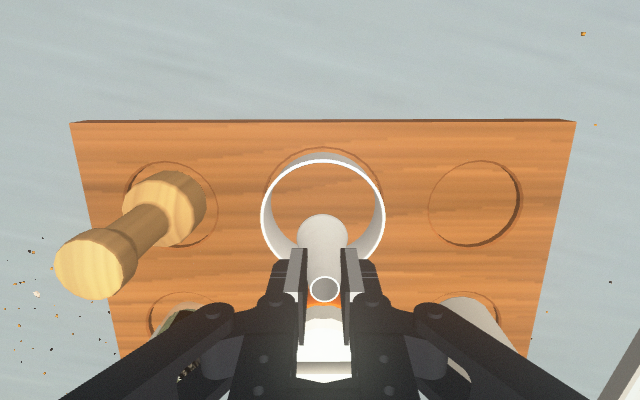

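Nozzle hangs over the middle of the cutter (ring 262–384, centre 323). Lowering.

```bash
python3 -m creep '[0,0,1.3,0,0,0,0.6,0,0,1.3,0,0,0,0.6,0,0,1.2,0,0,0,0.6,0,0,0.6,0,0,0,0.6,0,0,0.4,0,0,0,0.6,0,0,0.2,0,0,0,0.6,0,0,0.1,0,0,0,0.6,0,0,0,0,0,0,0.6]'
python3 -c "
from h2 import *
print(sense()['ft_force'],sense()['finger_gap'],sense()['tool_pos'])"
```

```text
t: 36.3
tool_pos: [505.0, 135.4, 218.4]
tcp_rot: [-0.11, 0.994, 0.0, 0.0]
ft_force: [-0.4, 0.4, -0.4]
finger_gap: 14.4
grasp_force: 29.1
[-0.36936168  0.36266473 -0.44466274] 14.428400324072054 [504.98464187 135.37027046 218.41151512]
```

```bash
python3 -m creep '[0,0,0.1,0,0,0,0.6,0,0,0,0,0,0,0.6,0,0,0.05,0,0,0,0.6,0,0,0,0,0,0,0.6,0,0,0,0,0,0,0.6,0,0,0,0,0,0,0.6,0,0,0,0,0,0,0.6,0,0,0,0,0,0,0.6]'
```

```text
t: 37.3
tool_pos: [505.3, 135.3, 217.6]
tcp_rot: [-0.11, 0.994, -0.0, 0.001]
ft_force: [-1.4, -0.5, 7.3]
finger_gap: 14.4
grasp_force: 30.2
```

Contact with the floor (7 N). Releasing and retreating.

```bash
python3 -m creep '[0,0,-0.05,0,0,0,0.6,0,0,0,0,0,0,1.8,0,0,0,0,0,0,2.4,0,0,0,0,0,0,3,0,0,0,0,0,0,3.5,0,0,0,0,0,0,3.5,0,0,-2,0,0,0,3.5,0,0,-3,0,0,0,3.5]'
python3 -m creep '[0,0,-3,0,0,0,3.5,0,0,-3,0,0,0,3.5,0,0,-3,0,0,0,3.5,0,0,-3,0,0,0,3.5,0,0,-2,0,0,0,3.5,0,0,0,0,0,0,3.5,0,0,0,0,0,0,3.5,0,0,0,0,0,0,3.5]'
python3 wb.py w14.png
```

```text
t: 38.3
tool_pos: [504.4, 135.3, 266.9]
tcp_rot: [-0.11, 0.994, 0.0, -0.001]
ft_force: [0.3, -0.5, -1.0]
finger_gap: 35.3
grasp_force: 0.0
t: 39.3
tool_pos: [504.7, 135.4, 405.9]
tcp_rot: [-0.11, 0.994, 0.0, -0.001]
ft_force: [1.1, -1.2, -0.4]
finger_gap: 34.8
grasp_force: 0.0
board 0.56 [160.1, 107.4, 483.4, 292.8] ((549.703857421875, 145.21926879882812), (204.97756958007812, 310.7218017578125), 12.617277145385742)
timer 0.66 [596.2 158.6] [ 2.2 -1.5 -2.2  1.2]
```

View pics/w14.png

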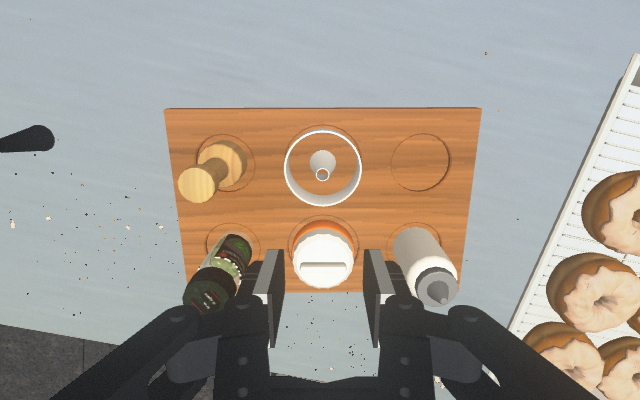

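Everything stands: tamper (215,170), nozzle in the cutter (322,165), jar (218,270), bottle (425,265). Numeric check against the model:

```bash
python3 - <<'E'
from h2 import *
W={"squeeze_bottle":(47.5,100),"spice_jar":(47.5,-100),"tamper":(-47.5,-100),"nozzle":(-47.5,0)}
snapshot("top")
for c in("wrist","top"):
  C=cam(c)
  for n,w in W.items():
    p=b2w(*w); e=rectp(C,n,*p,12)
    D=[d for d in silhouettes(c,n)if d["score"]>.2]
    if D:
        d=min(D,key=lambda d:abs(np.array(d["rect"])-e).sum()); x,f=fit([(C,d["rect"])],n,p,12)
        a=x-p; cs,sn=np.cos(YAW),np.sin(YAW)
        print(c,n,"exp",e.round(0),"obs",np.round(d["rect"]),"board dx,dy",round(cs*a[0]+sn*a[1],1),round(-sn*a[0]+cs*a[1],1),f.round(1))
E
```

```text
wrist squeeze_bottle exp [391. 225. 457. 305.] obs [393. 226. 460. 309.] board dx,dy 2.9 3.0 [ 0.3  1.9 -0.2 -1.1]
wrist spice_jar exp [179. 228. 252. 320.] obs [181. 229. 251. 315.] board dx,dy -3.5 1.3 [-0.8 -3.8  1.6  1.8]
wrist tamper exp [181. 141. 248. 202.] obs [178. 137. 246. 201.] board dx,dy -1.6 -2.0 [ 0.   1.7 -0.1 -1.1]
wrist nozzle exp [310. 149. 336. 180.] obs [311. 149. 337. 180.] board dx,dy -0.1 0.8 [-0.1  0.1  0.1 -0.1]
top squeeze_bottle exp [123. 183. 158. 211.] obs [178. 173. 202. 197.] board dx,dy -7.6 -116.8 [-2.  -1.9  4.5  2.3]
top spice_jar exp [209. 154. 238. 185.] obs [208. 149. 238. 182.] board dx,dy 9.6 -2.1 [ 0.5  0.6 -0.6 -0.7]
top tamper exp [224. 199. 249. 223.] obs [226. 197. 250. 222.] board dx,dy 2.3 -4.1 [ 0.4  1.  -0.5 -1.1]
top nozzle exp [189. 220. 204. 232.] obs [191. 222. 205. 230.] board dx,dy -2.0 -4.3 [-0.7 -1.7  0.8  2.1]
```

```bash
python3 -c "
from workcell import *
print(finish_job())"
```

```text
the job is handed in; nothing more can be done
None
```

I handed the job in at about 40 s. The bottle, jar and tamper are in their wells and the nozzle is in the cutter, all upright in the last wrist picture and within about 5 mm of their centres by the wrist camera. The top camera disagreed on the jar, showing it up to 10 mm off, and gave no usable reading for the bottle. The judge's result was not shown to me.

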